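# Open the bar sealer and refit its seal pad

## Robot

A 6-joint arm with a two-finger parallel gripper is mounted at the origin on the work surface. World frame = base frame: x ahead of the robot, y to its left, z up, the work surface at z = 0. Lengths are in m, angles in degrees, forces in N, time in s.
With the tool pointing down it reaches from about 0.325 to 0.85 m from the base axis. Payload 15.5 kg.
Tool frame: the origin (TCP) lies at the very end of the fingers, on their centre line; the grasp point (between the pads) lies arm.grip_depth behind it (arm.grip_depth is the distance from the TCP to the grasp point, in m); z points along the fingers, y is the line along which they close (so a half turn about z gives the same grasp; the last joint's range is limited). The gripper opens to 91 mm and grips with 3 to 60 N. Pads are 32 mm wide; open, the fingers measure 118 mm over their backs; the gripper's body (76 mm by 178 mm) begins 60 mm behind the grasp point.
Start: joints at [-78.524, 28.281, 77.091, -0, 74.628, -5.472], TCP at [0.182, -0.598, 0.214] pointing down, gripper open.
Joint ranges: [-166.48, 166.48], [-47.26, 123.95], [12.59, 153.08], [-70.14, 250.14], [6.76, 159.57], [-176.63, 176.63]. Speed limits (degrees/s): [108.29, 108.29, 147.25, 172.46, 172.46, 172.46].

## Interface

Orientations are given as a 3x3 rotation matrix whose columns are the frame's x, y, z axes.
In Python, from rig import arm gives the robot as it stands. Calls block until the motion is done:
- arm.move_to(position, orientation): joint-space move of the TCP to a pose.
- arm.move_l(position, orientation=None, feed=0.15): straight line of the TCP; orientation=None keeps the orientation; feed is the mean speed in m/s.
- arm.move_joints(angles): joint-space move.
- arm.grip(opening): finger opening in m; the grip force is fixed at half the most; returns when the fingers have stopped.
- arm.sleep(seconds).
- arm.solve_ik(position, orientation): joint angles nearest the present ones, or None.
- arm.snapshot(name): name is "scene" or "top"; returns the picture (480x640x3 uint8, red, green, blue); there is no depth.
- arm.get_calibration(name): a dict with "intrinsics" (3x3 intrinsics, pixels), "cam_to_world" (4x4, takes a point from camera to world coordinates). Camera axes: x right, y down, z forward; pixel columns grow to the right and rows downward; lengths in m; the calibration is good to about 2 mm. A picture is of the moment at which its call begins. get_calibration takes no time and is no camera call.
A pose or a line that the arm cannot do raises arm.Unreachable and nothing moves.
- arm.sign_off(): hands the job in; it is judged then, once.
Readings, each from a call of its own:
- arm.current_t(): time.
- arm.current_joint_positions(): joint angles.
- arm.current_dq(): joint speeds.
- arm.current_tau(): joint torques, N m.
- arm.current_ee_pos(): TCP position.
- arm.current_tool_rot(): TCP orientation.
- arm.current_force(): force on the tool from outside, world axes, zero at the start.
- arm.current_torque(): the same for the moment, N m.
- arm.current_width(): finger opening in m.
- arm.current_grasp_force(): force on a finger pad.
Only numpy, scipy, OpenCV 4.12 (cv2) and the standard library are available. Lean on these libraries where they do the work, as an engineer would, in place of code of your own. Each camera call takes 0.05 s, during which the arm holds its last target. There are 200 camera calls.

## Task

The bench bar sealer is missing its seal pad. Lift the sealer's counterweighted arm by its loop handle, over its balance point, until it rests fully open by itself; then take the longer of the two seal pads and drape it, white side up, over the lower bar, straight and fully down, with neither end overhanging the bar. Lower the pad onto the bar rather than dropping it, and leave the shorter pad and everything else on the bench where it is.

Things in the scene. Friction and masses are not known exactly. Their poses are not given: they have to be found in the camera images.
- sealer: bench bar sealer, fixed, switched off and cold: grey base 320 long (x) x 100 wide (y) x 60 high, origin at the centre of its underside, z up. The -x end is the front, with the arm's handle; hinge cheeks (72 wide over both, 136 high) stand at x = +100. The lower bar stands on the base along x, its middle at x = -10, y = 0.
- bar_mid (a point): centre of the TOP face of the lower bar, 95 above the bench; x along the bar towards the hinge, z up. The bar is an aluminium rib 150 long, 20 wide, its top 35 above the base, free on both sides and open from above once the arm is up. The shut arm covers it with only 12 of gap.
- hinge (a point): centre of the arm's hinge pin, 119 above the bench, 110 beyond bar_mid along +x and 24 above it; the pin runs along the sealer's y axis; axes as the sealer's.
- handle (a point): middle of the arm's loop handle: a round black cross grip, 16 diameter, 74 clear between its side stays, parallel to the hinge pin (y). Arm shut: 210 in front of the hinge (-x) and 35 above it, 154 above the bench; it swings at radius 213. Behind the grip 50 is free for a finger (the jaw is 37 below the grip's centre). The grip can turn between the fingers.
- seal_arm (a joint): sealer arm's angle, rad: 0 shut (level), grows as the handle rises and swings back over the hinge, 1.65 fully open on its stop (just past upright). About 1.1 kg with the steel counterweight cranked up above the hinge; needs 2 to 4 N at the handle; balances at about 0.9: below that it falls shut, above it swings open by itself, damped.
- pad_long: the pad to fit, loose, 80 to 150 g: inverted aluminium channel 120 long (x), 38 wide (y), 30 high, white strip on top, legs 22 deep, 4 thick, 30 clear between; origin at the centre of its underside, z up; either way round fits. Hung on the bar its origin is 22 below the bar's top. Starts on its legs, left or right of the sealer, jar and pen on its two sides.
- pad_short: the seal pad of another machine, loose, to be left: same section but 70 long; origin at the centre of its underside. It stands on the other side of the sealer.
- jar: small glass jar with a black cap, 42 diameter, 45 high, origin at the centre of its underside; it stands beside the long pad, on the pad's +y side, about 34 from it
- pen: blue pen, 125 long, 10 thick, lying beside the long pad on its -y side, about 35 from it; origin at its middle underneath, x along it
- tape: cardboard ring (empty tape core) lying flat, 92 diameter, 24 high, near the short pad; origin at the centre of its underside
- gift_box: small closed white gift box, 101 x 91 x 47 high, 200 g; origin at the centre of its underside
- dispenser: round glass dispenser bottle with a steel pump cap, 72 diameter, 117 high, standing close to the sealer's +y side near the hinge; origin at the centre of its underside
- cards: stack of white cards, 55 x 85 x 24 high, on the bench in front of the sealer; origin at the centre of its underside
- box_tray: open white gift box bottom, 100 x 90 x 32 high; origin at the centre of its underside
Not all that is in view belongs to the job. Leave any green or orange look-alike of the pad_long alone.

How it is judged (in metres and radians):
On the way:
1. the arm rests fully open by itself, let go (value of joint seal_arm above 1.5 rad and velocity of joint seal_arm below 0.1 rad/s and contact force between the fingers and sealer below 0.05 N), for 0.2 s.
At the end, for the whole second after the job is handed in: The arm stands open by itself (beyond 1.5 rad); the long pad hangs over the lower bar, white side up and level, its web down on the bar within 4 mm, straight within 0.12 rad, its middle within 17 mm of the bar's middle (neither end overhangs), at rest and let go (value of joint seal_arm above 1.5 rad and z of pad_long in the frame of bar_mid between -0.026 and -0.018 m and x of pad_long in the frame of bar_mid between -0.017 and 0.017 m and y of pad_long in the frame of bar_mid between -0.01 and 0.01 m and angle between the x axis of pad_long and the x axis of bar_mid, either way round below 0.12 rad and angle between pad_long's own z axis and vertical below 0.08 rad and linear speed of pad_long below 0.02 m/s); the robot touches nothing.
It fails at once if the long pad is let go of more than 25 mm above its seat on the bar (dropped) (height (world z) of pad_long above 0.098 m and contact force between the fingers and pad_long below 0.01 N).
It fails at once if the short pad is moved more than 25 mm (distance of pad_short from where it was at the start of the episode above 0.025 m).
It fails at once if another thing on the bench is moved more than 25 mm or knocked over (distance of any of box_tray, jar, pen, tape, gift_box, dispenser, cards from where it was at the start of the episode above 0.025 m or angle between any of jar, dispenser's own z axis and vertical above 0.6 rad).
It also fails if it takes over 61 s, if anything falls off the work surface, if the arm or the gripper's body presses on something with over 40 N, if the wrist force passes 120 N, or if a joint passes its speed limit or range.

## Working session

There is one attempt and no reset: what is moved stays moved. The work goes in short steps, each a Python script; the robot and the scene stay as the last script left them, time stands still between calls to the robot, and variables do not carry over. Pictures are saved under pics/ and viewed, at most 10 in all, crops included, and the job is handed in when it is done.

```bash
ls; mkdir -p pics; python3 - <<'E'
from rig import arm
import cv2,numpy as np
for n in("scene","top"):
    im=arm.snapshot(n); cv2.imwrite(f"pics/{n}0.png",im[...,::-1])
    c=arm.get_calibration(n); print(n,np.round(c["intrinsics"],1).tolist(),np.round(c["cam_to_world"],4).tolist())
print(arm.grip_depth,arm.current_t(),np.round(arm.current_tool_rot(),3).tolist())
E
```

```text
pics
scene [[491.7, 0.0, 323.3], [0.0, 491.7, 243.1], [0.0, 0.0, 1.0]] [[-0.8441, 0.3376, -0.4166, 1.07], [0.5362, 0.5353, -0.6526, 0.7531], [0.0027, -0.7742, -0.6329, 0.8266], [0.0, 0.0, 0.0, 1.0]]
top [[524.7, 0.0, 331.6], [0.0, 524.7, 237.1], [0.0, 0.0, 1.0]] [[0.0131, -0.9802, 0.1977, 0.3395], [-0.9999, -0.0118, 0.0077, 0.0289], [-0.0052, -0.1978, -0.9802, 1.3023], [0.0, 0.0, 0.0, 1.0]]
0.0188 0.1 [[0.957, 0.292, -0.0], [0.292, -0.957, 0.001], [0.0, -0.001, -1.0]]
```

View pics/top0.png

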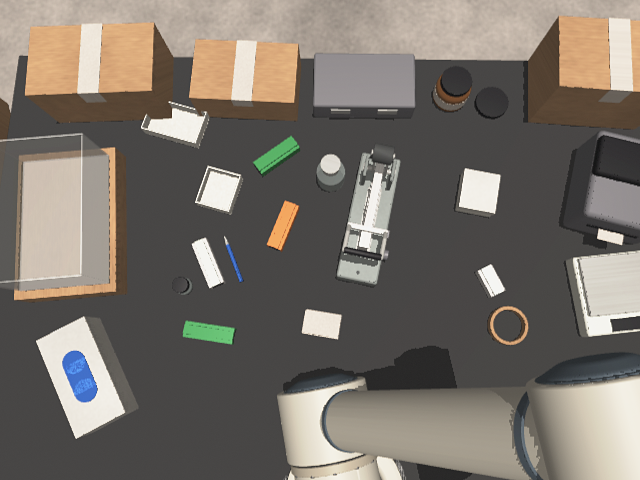

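View pics/scene0.png

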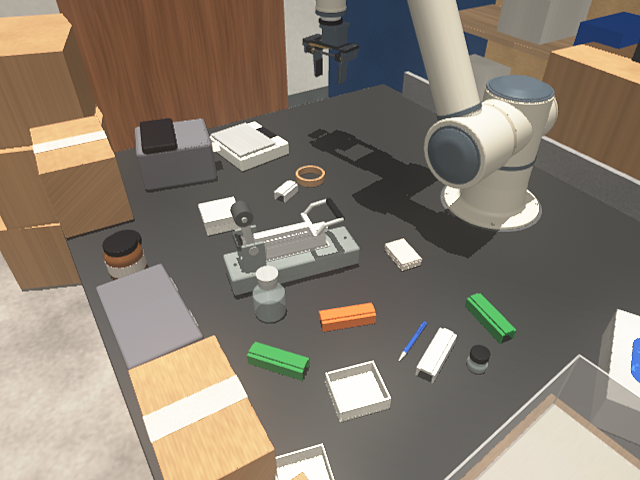

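The top view shows the sealer from (358,280, front) to (380,155, hinge). The candidates for the long pad are:
- White pad at (208,262), with the jar at (181,285) and the pen at (233,258). This is the one I choose.
- Short white pad at (491,280).
- Green look-alikes at (276,155) and (209,332).
- Orange look-alike at (283,226).

Next I check the choice in a close crop and measure.

```bash
cat > h.py <<'E'
import cv2,numpy as np
from rig import arm
def ray(n,uv):
    c=arm.get_calibration(n);T=np.array(c["cam_to_world"]);K=np.array(c["intrinsics"])
    d=T[:3,:3]@np.linalg.solve(K,[uv[0],uv[1],1.]);return T[:3,3],d
def pix2(n,uv,z):
    o,d=ray(n,uv);return o+d*(z-o[2])/d[2]
def proj(n,p):
    c=arm.get_calibration(n);T=np.array(c["cam_to_world"]);K=np.array(c["intrinsics"])
    q=K@(T[:3,:3].T@(np.asarray(p)-T[:3,3]));return q[:2]/q[2]
E
python3 - <<'E'
from h import *
im=cv2.imread("pics/top0.png")
a=cv2.resize(im[135:295,320:420],None,fx=3.6,fy=3.6,interpolation=cv2.INTER_CUBIC)
b=cv2.resize(im[215:315,160:260],None,fx=4,fy=4,interpolation=cv2.INTER_CUBIC)
o=np.zeros((600,780,3),np.uint8);o[:576,:360]=a;o[:400,370:770]=b
cv2.imwrite("pics/crop1.png",o)
# pad: white mask
m=cv2.inRange(im[215:315,160:260],(170,170,170),(255,255,255))
n,l,s,c=cv2.connectedComponentsWithStats(m)
for i in range(1,n):
    if s[i,4]<150: continue
    cnt=cv2.findContours((l==i).astype(np.uint8),0,2)[0][0]
    bx=cv2.boxPoints(cv2.minAreaRect(cnt))+[160,215]
    w=np.array([pix2("top",p,.03) for p in bx]);print(s[i],bx.tolist(),np.round(w,4).tolist(),w.mean(0),[np.linalg.norm(w[k]-w[k-1]) for k in range(2)])
hsv=cv2.cvtColor(im,cv2.COLOR_BGR2HSV)
for p in [(345,275),(350,230),(372,200),(395,170),(208,262),(380,258),(378,180)]: print(p,im[p[1],p[0]],hsv[p[1],p[0]])
E
```

```text
[ 32  23  31  50 744] [[190.57396697998047, 242.8224811553955], [205.05917358398438, 236.85798835754395], [223.42899322509766, 281.4704132080078], [208.94378662109375, 287.4349060058594]] [[0.5775, 0.3873, 0.03], [0.593, 0.3523, 0.03], [0.4828, 0.3008, 0.03], [0.4678, 0.3353, 0.03]] [0.53029145 0.34391458 0.03      ] [np.float64(0.12142340283282115), np.float64(0.03820346523831175)]
(345, 275) [184 193 189] [ 43  12 193]
(350, 230) [87 91 91] [30 11 91]
(372, 200) [237 240 243] [ 15   6 243]
(395, 170) [187 196 201] [ 19  18 201]
(208, 262) [241 245 245] [ 30   4 245]
(380, 258) [40 38 40] [150  13  40]
(378, 180) [239 242 244] [ 18   5 244]
```

View pics/crop1.png

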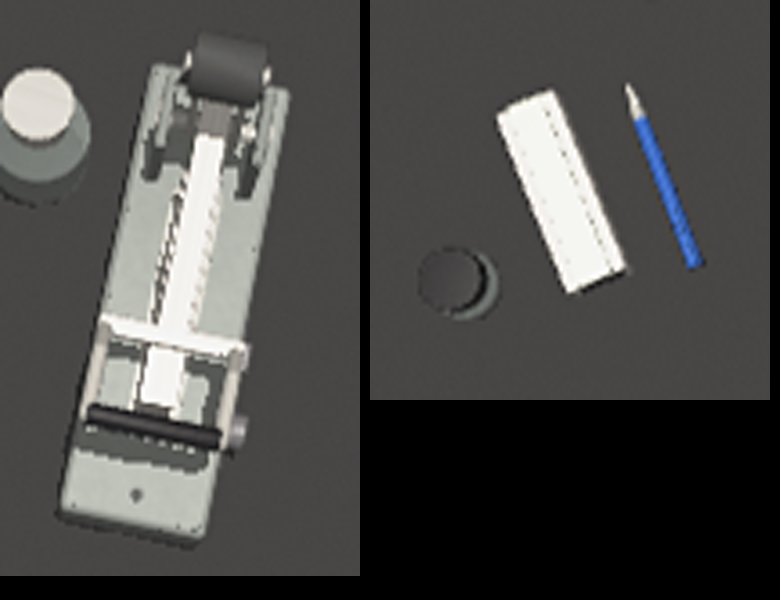

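```bash
python3 - <<'E'
from h import *
f=lambda c:np.array(c)/3.6+[320,135]
C=[pix2("top",f(c),.06) for c in [(64,505),(203,530),(288,92),(152,66)]]
C=np.array(C);print(np.round(C,4).tolist(),[np.linalg.norm(C[i]-C[i-1]) for i in range(4)])
mid=C.mean(0);ax=(C[2]+C[3]-C[0]-C[1])[:2];ax/=np.linalg.norm(ax);print(mid,np.degrees(np.arctan2(ax[1],ax[0])))
h=np.array([pix2("top",f(c),.154) for c in [(89,414),(221,437)]]);print("handle",h.tolist(),h.mean(0))
hp=mid[:2]+ax*(100-210)*1e-3; print("pred handle",hp, "bar", mid[:2]-ax*.01,"hinge",mid[:2]+ax*.1)
im=cv2.imread("pics/scene0.png")
print(proj("scene",[*hp,.154]),proj("scene",h.mean(0)))
for n,z in (("corner",.06),):
  for p in C: print(proj("scene",p))
o=cv2.resize(im[180:310,210:370],None,fx=5,fy=4.6,interpolation=cv2.INTER_CUBIC);
o=cv2.resize(im[180:300,210:370],None,fx=5,fy=5,interpolation=cv2.INTER_CUBIC);cv2.imwrite("pics/crop2.png",o)
E
```

```text
[[0.4976, 0.0227, 0.06], [0.4822, -0.0691, 0.06], [0.7863, -0.1289, 0.06], [0.8042, -0.035, 0.06]] [np.float64(0.31201625655469384), np.float64(0.09308468071220109), np.float64(0.3100083544150732), np.float64(0.09563135704608267)]
[ 0.64257593 -0.05255418  0.06      ] -10.891548442213367
handle [[0.5422651388775674, 0.008373634174772607, 0.15399999999999991], [0.5288865965156488, -0.07294743168403282, 0.15399999999999991]] [ 0.53557587 -0.0322869   0.154     ]
pred handle [ 0.53455741 -0.03176961] bar [ 0.63275607 -0.05066467] hinge [ 0.74077459 -0.07144924]
[335.68131066 209.16431261] [335.20065023 209.1901114 ]
[359.92380762 246.92788057]
[343.95375268 225.62996888]
[225.03116587 253.79568248]
[234.56805829 279.40452605]
```

View pics/crop2.png

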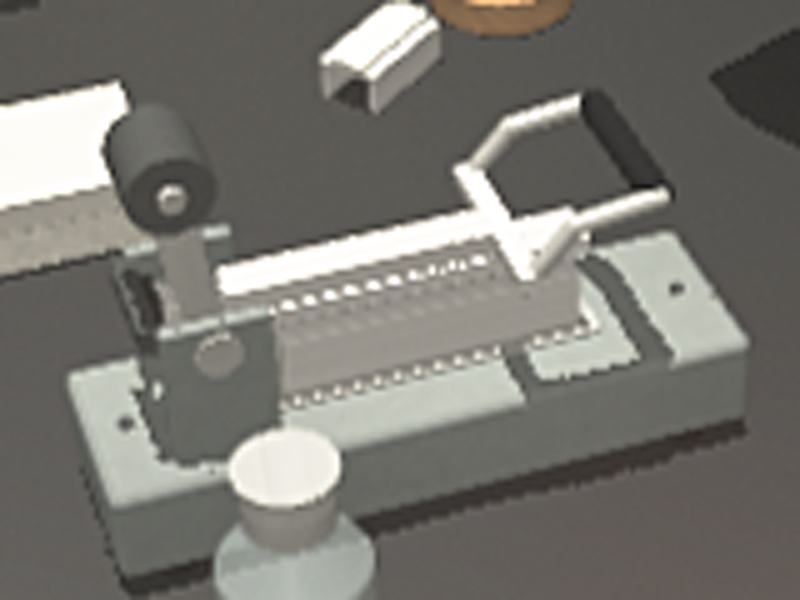

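The crops confirm the white 120 mm pad (208,262), between the jar and the pen. In the scene view the grip centre is at about (335,209), which matches my prediction within 1 px. Next I open the arm.

```bash
cat >> h.py <<'E'
AX=np.radians(-10.9); ax=np.array([np.cos(AX),np.sin(AX)])
HD=np.array([.5352,-.0321]); HG=HD+.21*ax; BAR=np.array([.6328,-.0508])
def down(a): # tool down, closing line at world angle a
    c,s=np.cos(a),np.sin(a);return np.array([[s,c,0],[-c,s,0],[0,0,-1.]]) 
E
python3 - <<'E'
from h import *
g=arm.grip_depth
def at(th,off=0):
    r=.2129;ph=np.arctan2(35,210)+th
    p=HG-ax*r*np.cos(ph);return np.array([*p,.119+r*np.sin(ph)-g+.002+off])
best=None
for a in(AX,AX+np.pi):
    R=down(a);assert np.linalg.det(R)>0
    q=[arm.solve_ik(at(t,o),R) for t,o in((0,.1),(0,0),(.8,0),(1.58,0),(1.65,.06))]
    print([None if x is None else np.round(x,0).tolist() for x in q])
    if all(x is not None for x in q) and (best is None or abs(q[0][5])<best[0]): best=(abs(q[0][5]),R)
R=best[1]
arm.move_to(at(0,.1),R); arm.move_l(at(0)); f0=np.array(arm.current_force())
arm.grip(0.0); print("w",arm.current_width(),np.round(arm.current_force()-f0,1),arm.current_t())
for t in np.linspace(0,1.58,9)[1:]:
    arm.move_l(at(t),feed=.12)
    f=np.array(arm.current_force())-f0;print(round(t,2),np.round(f,1),round(arm.current_width(),4))
    if np.linalg.norm(f)>50: print("stop");break
else:
    arm.grip(.091);arm.sleep(.3)
    arm.move_l(at(1.58,.09));print(np.round(arm.current_force()-f0,1))
print(arm.current_t())
cv2.imwrite("pics/scene1.png",arm.snapshot("scene")[...,::-1])
E
```

```text
Traceback (most recent call last):
AssertionError
```

```bash
sed -i 's/\[\[s,c,0\],\[-c,s,0\]/[[-s,c,0],[c,s,0]/' h.py
python3 - <<'E'
from h import *
g=arm.grip_depth
def at(th,off=0):
    r=.2129;ph=np.arctan2(35,210)+th
    p=HG-ax*r*np.cos(ph);return np.array([*p,.119+r*np.sin(ph)-g+.002+off])
best=None
for a in(AX,AX+np.pi):
    R=down(a);assert np.linalg.det(R)>0
    q=[arm.solve_ik(at(t,o),R) for t,o in((0,.1),(0,0),(.8,0),(1.58,0),(1.58,.09))]
    print([None if x is None else np.round(x,0).tolist() for x in q])
    if all(x is not None for x in q) and (best is None or abs(q[0][5])<best[0]): best=(abs(q[0][5]),R)
R=best[1]
arm.move_to(at(0,.1),R); arm.move_l(at(0)); f0=np.array(arm.current_force())
arm.grip(0.0); print("w",arm.current_width(),np.round(arm.current_force()-f0,1),arm.current_t())
for t in np.linspace(0,1.58,9)[1:]:
    arm.move_l(at(t),feed=.12)
    f=np.array(arm.current_force())-f0;print(round(t,2),np.round(f,1),round(arm.current_width(),4))
    if np.linalg.norm(f)>50: print("stop");break
else:
    arm.grip(.091);arm.sleep(.3)
    arm.move_l(at(1.58,.09));print(np.round(arm.current_force()-f0,1))
print(arm.current_t())
cv2.imwrite("pics/scene1.png",arm.snapshot("scene")[...,::-1])
E
```

```text
[[-10.0, 20.0, 88.0, -0.0, 72.0, 1.0], [-10.0, 26.0, 95.0, -0.0, 59.0, 1.0], [-10.0, 25.0, 72.0, -0.0, 83.0, 1.0], [-10.0, 40.0, 41.0, -0.0, 100.0, 1.0], [-10.0, 39.0, 28.0, -0.0, 112.0, 1.0]]
[None, None, None, None, None]
w 0.015273052909242635 [ 5.4 -1.3 -3.6] 4.4333
0.2 [ 5.9 -1.7 -5.1] 0.0153
0.4 [-3.9 -1.9  0.3] 0.0156
0.59 [-20.4   0.2  16.9] 0.0155
0.79 [-23.   -0.8  29.6] 0.0153
0.99 [-9.9 -2.8 20.5] 0.0153
1.18 [-1.3 -4.7  9.7] 0.0153
1.38 [-0.2 -5.7  2.2] 0.0155
1.58 [ 0.8 -6.1 -1.2] 0.0154
[ 0.2 -1.  -0.5]
10.6917
```

View pics/scene1.png

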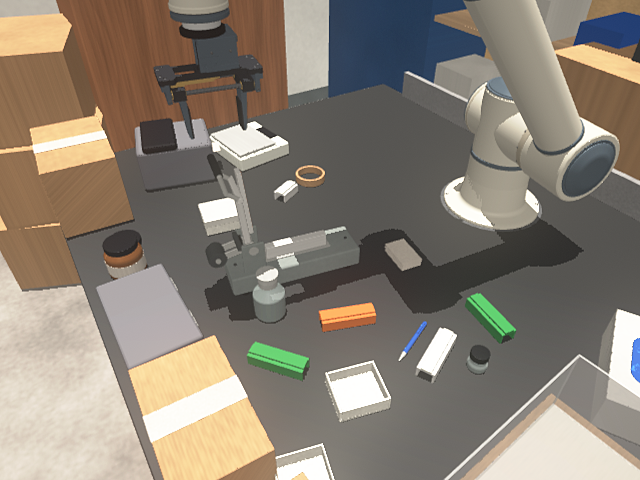

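The sealer arm now stands open past upright, with its handle at about (225,175), and the fingers are clear of it. Next I pick up the pad and measure the uncovered bar on the way.

```bash
cat >> h.py <<'E'
PAD=np.array([.5303,.3439]); PA=np.radians(25.2)
E
python3 - <<'E'
from h import *
R=down(PA-np.pi/2)
p=arm.current_ee_pos(); arm.move_l([.6,.08,p[2]],feed=.3)
arm.grip(.06)
arm.move_to([*PAD,.15],R)
im=arm.snapshot("top"); cv2.imwrite("pics/top2.png",im[...,::-1])
arm.move_l([*PAD,.006],feed=.12); print(arm.current_width(),arm.current_t())
arm.grip(0.0); print(arm.current_width(),arm.current_grasp_force(),arm.current_ee_pos())
arm.move_l([*PAD,.03],feed=.1); print(arm.current_width(),arm.current_force(),arm.current_t())
sc=arm.snapshot("scene"); tp=im[...,::-1]
o=np.zeros((600,800,3),np.uint8)
o[:560,:400]=cv2.resize(tp[145:285,320:420],None,fx=4,fy=4,interpolation=cv2.INTER_CUBIC)
o[:400,400:]=cv2.resize(sc[300:400,370:470,::-1],None,fx=4,fy=4,interpolation=cv2.INTER_CUBIC)
cv2.imwrite("pics/crop3.png",o)
E
```

```text
0.0599842868504453 15.1583
0.0379678425441701 29.999923557043076 [0.53049279 0.34393229 0.00629088]
0.03805148963293041 [-0.12141547 -0.66453297 -1.27333367] 16.0167
```

View pics/crop3.png

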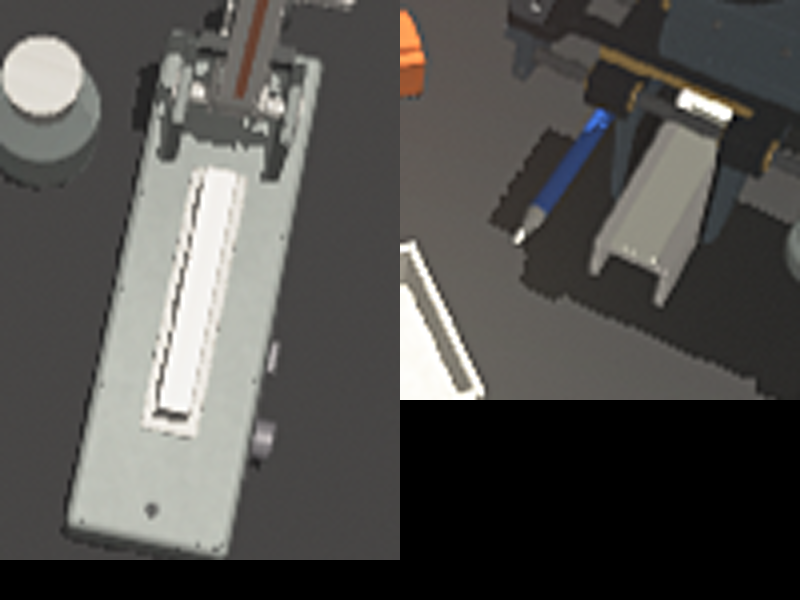

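```bash
python3 - <<'E'
from h import *
f=lambda c:np.array(c)/4+[320,145]
for z in(.095,):
  C=np.array([pix2("top",f(c),z) for c in [(206,168),(240,172),(192,415),(158,410)]])
  a=(C[0]+C[1]-C[2]-C[3])[:2]
  print(np.round(C,4).tolist(),C.mean(0),np.degrees(np.arctan2(a[1],a[0])),[np.linalg.norm(C[i]-C[i-1]) for i in range(4)])
B=np.array([pix2("top",f(c),.06) for c in [(166,45),(320,60),(226,552),(70,520)]]);print(B.mean(0))
R=down(AX-np.pi/2)
arm.move_l([*PAD,.22],feed=.25)
arm.move_to([*BAR,.22],R); print(arm.current_ee_pos(),arm.current_width(),arm.current_t())
arm.move_l([*BAR,.125],feed=.15)
t=arm.snapshot("top")[...,::-1];s=arm.snapshot("scene")[...,::-1]
cv2.imwrite("pics/top4.png",t);cv2.imwrite("pics/scene4.png",s)
o=np.zeros((600,800,3),np.uint8)
o[:600,:]=cv2.resize(s[150:300,200:400],None,fx=4,fy=4,interpolation=cv2.INTER_CUBIC)
cv2.imwrite("pics/crop4.png",o)
E
```

```text
[[0.7065, -0.0555, 0.095], [0.7042, -0.0758, 0.095], [0.5563, -0.047, 0.095], [0.559, -0.0272, 0.095]] [ 0.63150668 -0.05136795  0.095     ] -10.942522908890165 [np.float64(0.15012593189793166), np.float64(0.020436687257208923), np.float64(0.15067590695452673), np.float64(0.020043345600827562)]
[ 0.64072085 -0.05200896  0.06      ]
[ 0.63279943 -0.04964442  0.21990673] 0.037932149155638556 18.4833
```

View pics/crop4.png

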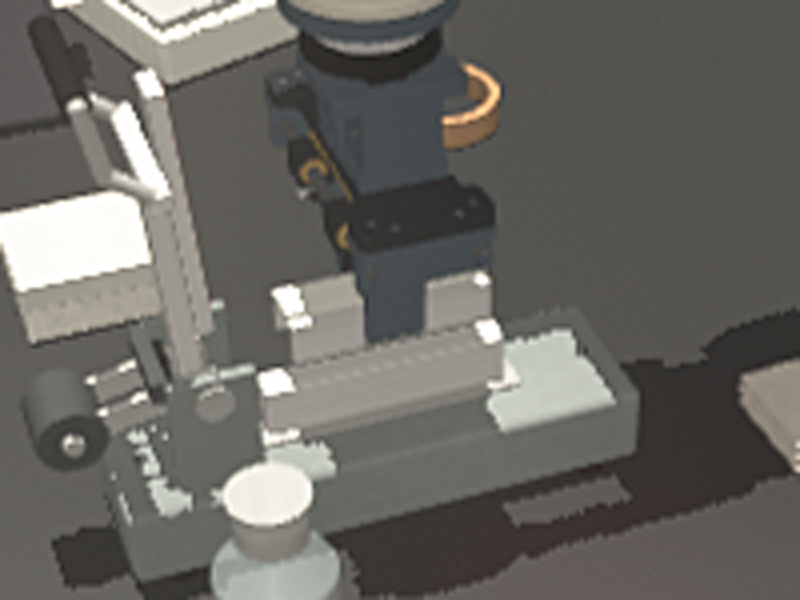

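The pad hangs level above the bar, with its ends at about crop (290,330) and (490,300). I check its position along the bar from its bottom corners, then lower it.

```bash
python3 - <<'E'
from h import *
B=np.array([.6315,-.0514]);n=np.array([-ax[1],ax[0]])
E=[]
for c in [(293,361),(490,318)]:
    p=pix2("scene",np.array(c)/4+[200,150],.119)[:2]-B;E.append(p@ax);print(np.round([p@ax,p@n],4))
d=float(np.clip(-np.mean(E)-0,-.012,.012)); t0=np.array(arm.current_ee_pos())[:2]
e=(t0-B)@ax  # present TCP offset along bar
print("pad mid",np.mean(E),"tcp",e)
P=B+ax*np.clip(e-np.mean(E),-.008,.008)
R=down(AX-np.pi/2); f0=np.array(arm.current_force())
arm.move_l([*P,.125],R,feed=.05)
for z in(.1,.09,.084,.0815,.0795):
    arm.move_l([*P,z],R,feed=.06); f=np.array(arm.current_force())-f0
    print(z,np.round(f,1),np.round(arm.current_ee_pos(),4),round(arm.current_width(),4))
    if np.linalg.norm(f)>12: print("contact");break
print(arm.current_t())
E
```

```text
[0.0619 0.017 ]
[-0.0578  0.0206]
pad mid 0.0020533325489261907 tcp 0.0019069985807270823
0.1 [-0.7  0.2 -0.9] [ 0.6313 -0.0514  0.0997] 0.0377
0.09 [ 0.4  0.2 -0.6] [ 0.6311 -0.0513  0.0896] 0.0381
0.084 [-0.8  0.4 -0.1] [ 0.6311 -0.0513  0.0836] 0.038
0.0815 [-0.3  0.2 -0.9] [ 0.6313 -0.0514  0.0814] 0.0381
0.0795 [-0.6  0.2 -0.8] [ 0.6313 -0.0513  0.0794] 0.0376
21.25
```

```bash
python3 - <<'E'
from h import *
P=np.array(arm.current_ee_pos())[:2]; R=down(AX-np.pi/2); f0=np.array(arm.current_force())
for z in(.079,.0785,.078,.0775,.077):
    arm.move_l([*P,z],R,feed=.02); arm.sleep(.15); f=np.array(arm.current_force())-f0
    print(z,np.round(f,1),np.round(arm.current_ee_pos()[2],4))
    if f[2]>3: break
arm.grip(.062); arm.sleep(.2)
arm.move_l([*P,.25],R,feed=.15)
arm.move_l([.45,.05,.3],feed=.3); arm.move_to([.35,.25,.3],R)
print(arm.current_t())
t=arm.snapshot("top")[...,::-1];s=arm.snapshot("scene")[...,::-1]
cv2.imwrite("pics/top5.png",t)
o=np.zeros((600,800,3),np.uint8)
o[:560,:400]=cv2.resize(t[145:285,320:420],None,fx=4,fy=4,interpolation=cv2.INTER_CUBIC)
o[:300,400:]=cv2.resize(s[180:300,210:370],(400,300),interpolation=cv2.INTER_CUBIC)
o[300:,400:]=cv2.resize(s,(400,300))
cv2.imwrite("pics/crop5.png",o)
E
```

```text
0.079 [-1.7 -0.   7.9] 0.0793
25.45
```

View pics/crop5.png

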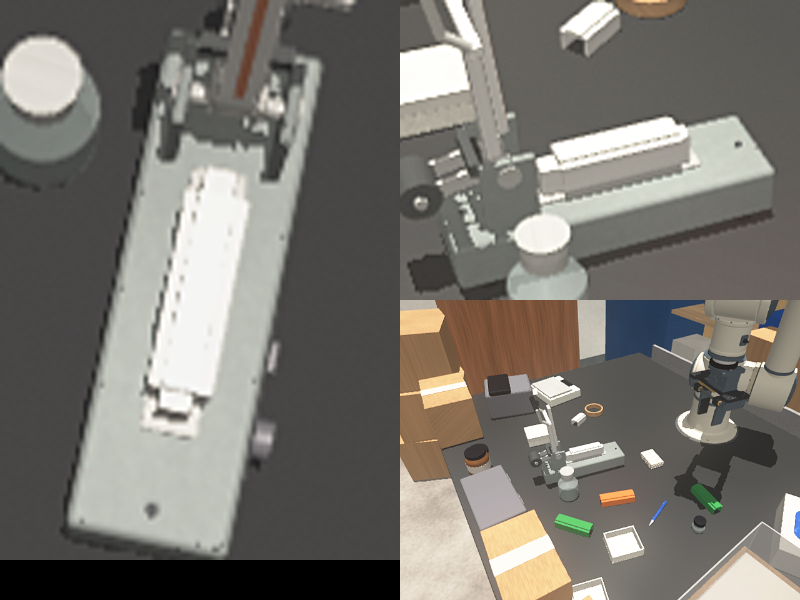

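The pad sits straight and centred on the bar: its ends are at crop rows of about 190 and 395, and the bar's are at 168 and 415. It touched at the expected height, the arm stands open, and the jar, pen and other items look undisturbed.

```bash
python3 -c "
from rig import arm
print(arm.sign_off())"
```

```text
the job is handed in; nothing more can be done
None
```

The job is handed in at about 25 s: the sealer arm rests fully open, and the long pad is seated white side up, straight and centred on the lower bar, with the short pad and everything else left in place (final pictures checked; no verdict was returned).

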